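# Take the bore of the regripping fixture's split bush with a spring bore gauge

## Robot

A 6-joint arm with a two-finger parallel gripper is mounted at the origin on the work surface. World frame = base frame: x ahead of the robot, y to its left, z up, the work surface at z = 0. Lengths are in m, angles in rad, forces in N, time in s.
With the tool pointing down it reaches from about 0.35 to 0.975 m from the base axis. Payload 4.9 kg.
Tool frame: the origin (TCP) lies on the centre line of the jaws, within the pads' length; the fingertips stand 8 mm ahead of it and the grasp point (between the pads) lies 11 mm behind it; z points along the fingers, y is the direction in which the jaws open and shut (so a half turn about z gives the same grasp; the last joint's range is limited). The gripper opens to 85 mm and grips with 20 to 120 N. Pads are 22 mm wide; open, the fingers measure 114 mm over their backs; the gripper's body (76 mm by 85 mm) begins 54 mm behind the grasp point. The pads swing forward as they close: fully open they stand 13 mm farther back than shut.
Start: joints at [-1.239, 0.053, 1.613, -0, 1.476, -0.119], TCP at [0.272, -0.563, 0.239] pointing down, gripper open.
Joint ranges: [-3.01, 3.01], [-1.01, 2.22], [0.06, 2.58], [-1.02, 4.17], [0.09, 2.62], [-3.14, 3.14]. Speed limits (rad/s): [2.57, 2.57, 3.14, 3.14, 3.14, 3.14].

## Interface

Orientations are given as a rotation vector (axis times angle).
In Python, from station import get_obs, get_image, calibration, finish_job gives the robot as it stands. The module is installed in compiled form; this text tells all that it offers.
- The arm moves only by the shell command python3 -m jog 'ROWS' [FORCE]. ROWS is JSON, a list of rows, each a list of 7 numbers: the shift along the tool's x, y, z in cm, then the turn, a rotation vector about the tool's x, y, z in rad, then the closure in counts, from 0 (fully open) to 255 (shut). In form: [[dx, dy, dz, ax, ay, az, jaw], ...]. A call has 1 to 8 rows; each row is the pose to reach, as a shift and turn from the pose measured when the call began, along the tool's axes at that moment; what a row does not reach only later rows make up. A row lasts 1/12 s, in which the tool goes at most 41.7 mm and 7.16 degrees, less where a joint would pass 70% of its speed; a pose out of reach is approached as far as the arm can. A call with a gripper value outside its range is refused whole. The fingers move at their own pace and stop on an object; FORCE is the grip in N (left out, the last holds). Time passes only in rows, so rows that repeat a pose let the fingers close. It gives the time, the measured TCP pose, the force and the opening at its end, in the units of the state.
- get_obs(): the state, without advancing time (a new reading comes with each control period).
- get_image(name): name is "scene" or "top" or "wrist"; returns the picture (480x640x3 uint8, red, green, blue); there is no depth.
- calibration(name): a dict with "vfov" (degrees; the focal length in pixels is half the picture's height over the tangent of half this angle, whatever the lens; pixels are square), "cx", "cy" (the principal point, pixels), "R" (3x3) and "t" (3): a world point X has camera coordinates R X + t. Camera axes: x right, y down, z forward; pixel columns grow to the right and rows downward; lengths in m; the calibration is good to about 2 mm. A picture is of the moment at which its call begins: read the wrist's pose just before it. calibration takes no time and is no camera call; for the wrist camera it gives the pose at the moment of the call.
- finish_job(): hands the job in, once; it reports no verdict.
The state is a dict: "t": time; "q": joint angles; "dq": joint speeds; "effort": joint torques, N m; "tool_pos": TCP position; "tool_rot": TCP orientation; "contact_force": force on the tool from outside, world axes, zero at the start; "wrist_torque": the same for the moment, N m; "opening": finger opening in m.
Only numpy, scipy, OpenCV 4.12 (cv2) and the standard library are available. Lean on these libraries where they do the work, as an engineer would, in place of code of your own. Each camera call takes 0.05 s, during which the arm holds its last target. There are 200 camera calls.

## Task

Take the bore of the split clamping bush on the regripping fixture with the spring bore gauge: squeeze its two plungers in, lower it upright into the bush until its collar rests on the rim with the plungers square to the slits, and let go of it so that the plungers spring out against the wall. Press the lock button on top of the gauge fully down, then draw the gauge out with the size kept and leave it standing upright on the middle of the cork pad, locked and let go. Do not tip the gauge over, and leave the solvent can, the iron club head, the ferrule and the rubber grip where they are.

Things in the scene. Friction and masses are not known exactly. Their poses are not given: they have to be found in the camera images.
- gauge: Loose steel bore gauge, 130 mm tall, about 0.35 kg (varies 0.8 to 1.3 times), standing upright on a round foot 34 mm across; starts on the bench. Origin: centre of the foot's underside; z up along the stem; y: the line along which the two plungers move, one to +y, one to -y. A collar, a disc 64 mm across, lies from 52 to 58 mm above the foot.
- handle (a point): Middle of the gauge's handle, on the stem 88 mm above the foot, axes as the gauge's. The handle is a flat bar 26 mm wide along x, 16 mm along y, from 58 to 112 mm above the foot. Once locked, take the gauge here by the bar's two narrow edges, closing along x (26 mm) between the thumb plates: pinching the plates can force the lock and lose the size.
- plate_a (a point): Middle of the outer face of the +y thumb plate, 88 mm above the foot. Two upright plates (18 mm wide along x, 6 thick, 66 to 104 mm above the foot), one each side of the handle, each rigid with its plunger. Free, they are 60 mm over the outer faces; pinching them along y with 20 N or more draws both in to 44 mm over all and lets the gauge be carried. Let go, they spring out.
- tip_a (a point): Outermost point of the +y plunger's round tip (9 mm across), 22 mm above the gauge's foot. The -y plunger always moves as its mirror image. Over both tips: 36 mm squeezed in, 52 mm free. Each spring pushes with about 2 N.
- plunger_a (a joint): How far each plunger has come out, m: 0 fully in, 0.008 fully out (free, as at the start). Over the tips it is 36 mm plus twice this; in the bush, square to the slits, it stops at about 0.004 (44 mm bore).
- lock_top (a point): Centre of the top face of the round lock button (26 mm across) on top of the gauge, 130 mm above its foot when fully up; it moves with the button.
- lock (a joint): How far the lock button has been pressed down, m: starts at 0 to 0.002 (up, free). It takes about 5 N to move down and stays where left; at about 0.008 a brake meets the plungers, and a firm push of 12 to 20 N sets it so that it holds them both ways. The end stop is at 0.011.
- fixture: Cast-iron fixture, fixed. Origin: on the bench, on the bush's upright axis. Bush: 80 mm high, 68 mm outside, bore 44 mm, open at the top and clear down to 16 mm above the bench; a 10 mm slit on its +x and on its -x side splits it into halves on the +y and -y sides. Base plate: x -65 to 150 mm, y -58 to 58 mm, 16 mm thick.
- knob_top (a point): Top centre of the large black bakelite clamping knob, fixed, 64 mm across, from 88 to 125 mm above the bench, on a post 105 mm from the bush's axis on the fixture's +x side. It is in the way of wide grips beside the bush; it need not be touched.
- bore_mouth (a point): Centre of the bush's bore at its upper rim, 80 mm above the bench; axes as the fixture's. When the collar rests on the rim, the gauge's foot is 52 mm below this.
- pad: Square cork pad 110 x 110 x 6 mm, fixed on the bench; origin at the centre of its underside.
- can: Bystander: round solvent can, 62 mm across, 120 mm tall, standing near the gauge's start on its -x side. Origin: centre of its underside.
- mashie: Bystander: steel iron club head standing on its sole, 82 mm long along y, 24 mm wide, hosel up to 93 mm high on its +y end, near the gauge's start on its +x side. Origin: centre of the sole's underside.
- ferrule: Bystander: nickel ferrule, a cone 30 mm across at the foot and 62 mm tall, standing near the fixture on its -x side. Origin: centre of its underside.
- rubber_grip: Bystander: brown rubber grip lying on the bench beside the pad, 200 mm long along its x, 31 mm at its thickest. Origin: middle of its length, on the bench.
There are look-alikes about, which are no part of the job. Leave any green or pink look-alike of the gauge alone.

How it is judged:
By the outcome, as a careful person would: the job done as asked, in the order asked, and still so for the second after the job is handed in, with the robot touching nothing.
It also fails if it takes over 72 s, if anything falls off the work surface, if the arm or the gripper's body presses on something with over 40 N, if the wrist force passes 120 N, or if a joint passes its speed limit or range.

## Working session

There is one attempt and no reset: what is moved stays moved. The work goes in short steps, Python scripts to look and compute and a shell command to move; the robot and the scene stay as the last step left them, time stands still between calls to the robot, and variables do not carry over. Pictures are saved under pics/ and viewed, about 8 in all and at most 12, crops included, and the job is handed in when it is done.

```bash
mkdir -p pics
cat > h.py <<'E'
import numpy as np, cv2
from station import get_obs,get_image,calibration
def K(c): 
    f=240/np.tan(np.radians(c["vfov"])/2); return f
def proj(c,X):
    p=np.array(c["R"])@np.array(X)+np.array(c["t"]); f=K(c); return np.array([c["cx"]+f*p[0]/p[2],c["cy"]+f*p[1]/p[2]])
def ray(c,uv):
    R=np.array(c["R"]);t=np.array(c["t"]); d=R.T@np.array([(uv[0]-c["cx"])/K(c),(uv[1]-c["cy"])/K(c),1]); return -R.T@t,d/np.linalg.norm(d)
def at_z(c,uv,z):
    o,d=ray(c,uv); return o+d*(z-o[2])/d[2]
def tri(L):
    A=np.zeros((3,3));b=np.zeros(3)
    for c,uv in L:
        o,d=ray(c,uv);P=np.eye(3)-np.outer(d,d);A+=P;b+=P@o
    X=np.linalg.solve(A,b); return X,[np.round(proj(c,X)-uv,1) for c,uv in L]
def save(n,img,box=None,s=1):
    if box: img=img[box[1]:box[3],box[0]:box[2]]
    cv2.imwrite("pics/"+n,cv2.resize(cv2.cvtColor(img,cv2.COLOR_RGB2BGR),None,fx=s,fy=s,interpolation=cv2.INTER_CUBIC))
E
python3 - <<'E'
from h import *
o=get_obs();print(o["t"],o["tool_pos"],o["tool_rot"],o["contact_force"],o["opening"])
for n in ["scene","top"]:
    i=get_image(n);np.save(n+".npy",i);save(n+"0.png",i,s=1.25);c=calibration(n);print(n,c)
E
```

```text
0.0 [ 0.27211174 -0.56199252  0.2380923 ] [-3.06018757e+00 -7.01717407e-01  3.31535084e-04] [ 0.13113762 -0.16284716  0.46619133] 0.08562226337456089
scene {'vfov': 44.20553940801237, 'cx': 314.3557798317365, 'cy': 240.66591553865726, 'R': array([[ 0.86796997,  0.4966136 , -0.00175351],
       [ 0.38961453, -0.6831404 , -0.61767282],
       [-0.30794261,  0.53543826, -0.78643322]]), 't': array([-0.45707034, -0.12269663,  1.72395738])}
top {'vfov': 45.83787619599073, 'cx': 320.47468772444404, 'cy': 234.00354754614332, 'R': array([[ 0.02704755, -0.99955971,  0.01219894],
       [-0.99835933, -0.02762716, -0.05015372],
       [ 0.05046866, -0.01082239, -0.99866701]]), 't': array([-0.01729341,  0.51222765,  1.25402649])}
```

View pics/scene0.png

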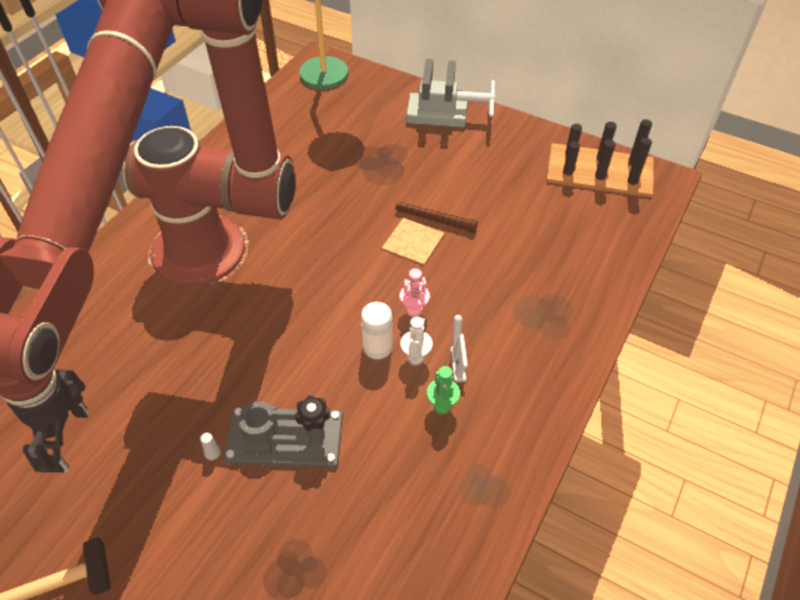

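View pics/top0.png

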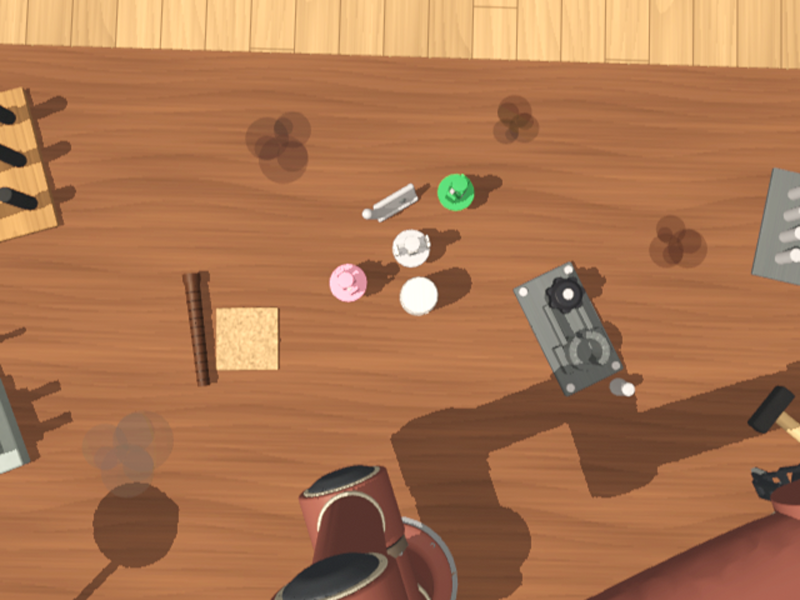

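Scene view (800 px picture): steel-coloured gauge at about (416,340), pink look-alike at (415,292), green at (444,390). The can (377,330) is on one side of it and the mashie (459,350) on the other. The top view shows the steel gauge at (412,247), bush at (588,349), knob at (568,294) and pad at (247,338). I'll confirm with an enlarged crop.

Run:
```python
from h import *
s=np.load("scene.npy");t=np.load("top.npy")
def cr(i,b,k): return cv2.resize(i[b[1]:b[3],b[0]:b[2]],None,fx=k,fy=k,interpolation=cv2.INTER_CUBIC)
a=cr(s,(280,210,380,310),4);b=cr(t,(280,130,380,230+30-30),4)
d=cr(s,(160,300,280,345+30),3.333)[:200];e=cr(t,(400,200,520,320),3.333)[:200]
d=cr(s,(150,305,290,380),2.857)[:200];e=cr(t,(405,250,525,310),3.333)[:200]
m=np.vstack([np.hstack([a,b]),np.hstack([cv2.resize(d,(400,200)),cv2.resize(e,(400,200))])])
save("m1.png",m)
ct=calibration("top");cs=calibration("scene")
f=lambda u:(u[0]/1.25,u[1]/1.25)
for n,u,z in [("gauge collar",(411,248),.058),("can",(419,296),.12),("green",(456,192),.058),("bush",(588,349),.08),("knob",(568,294),.125),("pad",(247,338),.006),("ferr",(628,390),.062),("grip1",(194,275),.02),("grip2",(204,383),.02),("hosel",(367,214),.093),("mash end",(415,190),.03)]: print(n,at_z(ct,f(u),z).round(3))
```

```text
gauge collar [ 0.588 -0.019  0.058]
can [ 0.502 -0.032  0.12 ]
green [ 0.688 -0.094  0.058]
bush [ 0.422 -0.322  0.08 ]
knob [ 0.512 -0.275  0.125]
pad [0.424 0.269 0.006]
ferr [ 0.354 -0.396  0.062]
grip1 [0.533 0.364 0.02 ]
grip2 [0.343 0.338 0.02 ]
hosel [0.639 0.058 0.093]
mash end [ 0.694 -0.024  0.03 ]
```

View pics/m1.png

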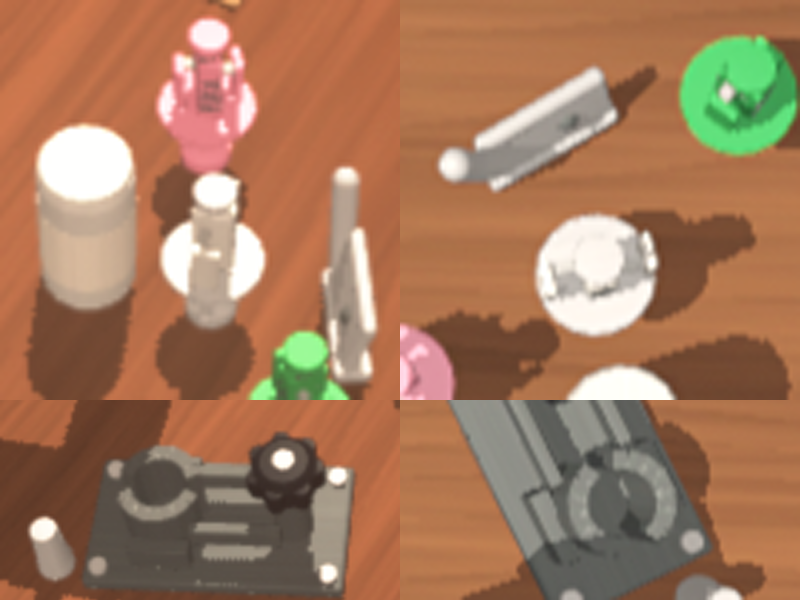

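```bash
cat >> h.py <<'E'
from scipy.spatial.transform import Rotation as Ro
def move(p,jaw):
    """target TCP p, tool down, jaw (tool y) axis at world angle jaw deg (mod 180); prints shift cm, turn rad"""
    o=get_obs();R0=Ro.from_rotvec(o["tool_rot"]);best=None
    for a in (jaw,jaw+180):
        a=np.radians(a);y=np.array([np.cos(a),np.sin(a),0]);z=np.array([0,0,-1.]);R=Ro.from_matrix(np.c_[np.cross(y,z),y,z])
        r=(R0.inv()*R).as_rotvec()
        if best is None or np.linalg.norm(r)<np.linalg.norm(best): best=r
    print("shift",(R0.inv().apply(np.array(p)-o["tool_pos"])*100).round(2),"turn",best.round(3), "deg",np.degrees(np.linalg.norm(best)).round(1))
E
python3 - <<'E'
from h import *
o=get_obs();R=Ro.from_rotvec(o["tool_rot"]).as_matrix();print(R.round(3))
c=calibration("wrist");Rc=np.array(c["R"]);C=-Rc.T@c["t"];print("cam in tool",(R.T@(C-o["tool_pos"])).round(3),(R.T@Rc.T).round(3),c["vfov"])
move([.40,-.30,.36],118)
E
```

```text
[[ 0.9    0.436 -0.001]
 [ 0.436 -0.9    0.002]
 [ 0.    -0.002 -1.   ]]
cam in tool [ 0.081 -0.    -0.135] [[-0.    -0.948 -0.318]
 [ 1.    -0.    -0.001]
 [ 0.001 -0.318  0.948]] 68.45893877101746
shift [ 22.93 -18.04 -12.15] turn [-0.002 -0.    -0.038] deg 2.2
```

```bash
python3 -m jog '[[0,0,-6,0,0,0,0],[5,-4,-7,0,0,-0.04,0],[23,-18,-7,0,0,-0.04,0],[23,-18,-7,0,0,-0.04,0],[23,-18,-7,0,0,-0.04,0],[23,-18,-7,0,0,-0.04,0],[23,-18,-7,0,0,-0.04,0],[23,-18,-7,0,0,-0.04,0]]'
python3 -m jog '[[0.5,-0.5,0,0,0,0,0],[0.5,-0.5,0,0,0,0,0],[0.5,-0.5,0,0,0,0,0]]'
python3 - <<'E'
from h import *
import pickle
c=calibration("wrist");i=get_image("wrist");pickle.dump((c,i),open("w1.pkl","wb"));save("w1.png",i)
print(get_obs()["tool_pos"]); move([.55,-.04,.30],107)
E
```

```text
t: 0.77
tool_pos: [0.3992, -0.3015, 0.308]
tool_rot: [-3.045, -0.762, 0.0]
contact_force: [0.2, 0.5, -0.0]
opening: 0.0855
t: 1.02
tool_pos: [0.4011, -0.2948, 0.3076]
tool_rot: [-3.045, -0.764, 0.002]
contact_force: [-0.3, -0.6, -0.6]
opening: 0.0855
[ 0.40083869 -0.29547022  0.30758967]
shift [ 25.18 -15.53   0.79] turn [-0.002  0.001  0.193] deg 11.1
```

View pics/w1.png

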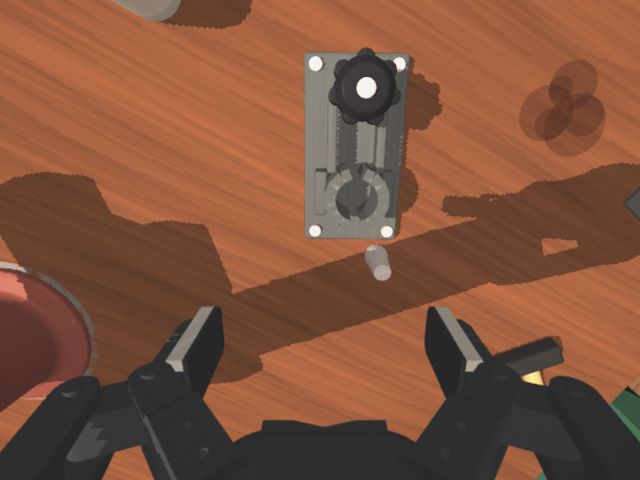

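The wrist view shows the fixture with the bush rim at about (356,196), knob top at (366,88), base bolts at (315,64), (400,64), (315,231) and (387,231), and ferrule at (378,262). I'll go to the gauge next.

```bash
python3 -m jog '[[20,-15.5,0.8,0,0,0.193,0],[20,-15.5,0.8,0,0,0.193,0],[20,-15.5,0.8,0,0,0.193,0],[20,-15.5,0.8,0,0,0.193,0],[20,-15.5,0.8,0,0,0.193,0],[20,-15.5,0.8,0,0,0.193,0],[20,-15.5,0.8,0,0,0.193,0],[20,-15.5,0.8,0,0,0.193,0]]'
cat > look.py <<'E'
from h import *
import pickle,sys
n=sys.argv[1]
c=calibration("wrist");i=get_image("wrist");pickle.dump((c,i),open(n+".pkl","wb"));save(n+".png",i)
E
python3 look.py w2
python3 -m jog '[[0,5,5,0,0,0,0],[0,7,5,0,0,0,0],[0,7,5,0,0,0,0],[0,7,5,0,0,0,0]]'
python3 look.py w3
python3 - <<'E'
from h import *
import pickle
a=[pickle.load(open(f"w{k}.pkl","rb")) for k in (2,3)]
for c,i in a: print(proj(c,[.588,-.019,.1]).round())
P=[]
for c,i in a:
    u,v=proj(c,[.588,-.019,.1]).round().astype(int);u0=np.clip(u-75,0,490);v0=np.clip(v-100,0,280);print(u0,v0)
    P.append(cv2.resize(i[v0:v0+200,u0:u0+150],None,fx=2.66,fy=2.66,interpolation=cv2.INTER_CUBIC))
save("g23.png",np.hstack(P))
E
```

```text
t: 1.73
tool_pos: [0.505, -0.0642, 0.2991]
tool_rot: [-3.104, -0.467, 0.004]
contact_force: [0.5, 0.5, -0.2]
opening: 0.0856
t: 2.12
tool_pos: [0.5234, -0.136, 0.2467]
tool_rot: [-3.105, -0.454, 0.011]
contact_force: [-0.3, -0.4, 0.9]
opening: 0.0853
[304. 106.]
[199.  98.]
229 6
124 0
```

View pics/g23.png

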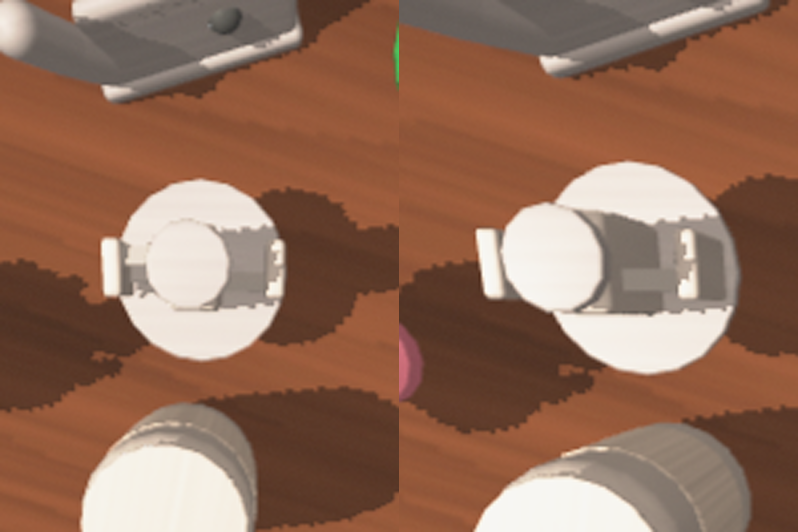

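Run:
```python
from h import *
import pickle
c2,c3=[pickle.load(open(f"w{k}.pkl","rb"))[0] for k in (2,3)]
L=lambda u,v:(229+(u+.5)/2.66-.5,6+(v+.5)/2.66-.5)
R=lambda u,v:(124+(u+.5-399)/2.66-.5,(v+.5)/2.66-.5)
pts={}
for n,l,r in [("button",(188,265),(553,257)),("collar",(202,269),(642,268)),("plL",(103,267),(479,265)),("plR",(285,269),(698,264))]:
    X,e=tri([(c2,L(*l)),(c3,R(*r))]);pts[n]=X;print(n,X.round(4),e)
d=pts["plL"]-pts["plR"];print("over plates",np.linalg.norm(d[:2]),"ang",np.degrees(np.arctan2(d[1],d[0])))
for c,f,l,r in [(c2,L,(103,267),(285,269)),(c3,R,(479,265),(698,264))]:
    d=at_z(c,f(*l),.104)-at_z(c,f(*r),.104);print(np.linalg.norm(d),np.degrees(np.arctan2(d[1],d[0])), (at_z(c,f(*l),.104)+at_z(c,f(*r),.104))/2)
for c,b,k in [(c2,L(188,265),L(202,269)),(c3,R(553,257),R(642,268))]: print(at_z(c,b,.13),at_z(c,k,.058))
# fixture from w1
c1=pickle.load(open("w1.pkl","rb"))[0]
bo=[at_z(c1,u,.018)[:2] for u in [(315,64),(400,64),(315,231),(387,231)]];print(np.round(bo,4))
print("bush",at_z(c1,(356,196),.08),"knob",at_z(c1,(366,88),.125))
move([.588,-.019,.2],106)
```

```text
button [ 0.587  -0.0175  0.1285] [array([ 0. , -0.3]), array([0. , 0.4])]
collar [ 0.588  -0.0174  0.0537] [array([-0. ,  0.1]), array([-0. , -0.1])]
plL [0.5782 0.0107 0.1049] [array([0. , 0.2]), array([-0. , -0.2])]
plR [ 0.5954 -0.0466  0.1033] [array([ 0. , -0.1]), array([0. , 0.1])]
over plates 0.05980196649186078 ang 106.73317378939758
0.05991368956663283 106.49544105734672 [ 0.58683716 -0.01785773  0.104     ]
0.06037579589126453 106.84954133110024 [ 0.58672419 -0.01783623  0.104     ]
[ 0.58677053 -0.01769721  0.13      ] [ 0.58800272 -0.01761988  0.058     ]
[ 0.58732081 -0.01805782  0.13      ] [ 0.58814173 -0.01864885  0.058     ]
[[ 0.5185 -0.2198]
 [ 0.5621 -0.3014]
 [ 0.35   -0.3082]
 [ 0.3928 -0.3881]]
bush [ 0.42183447 -0.32059243  0.08      ] knob [ 0.5108424  -0.27486762  0.125     ]
shift [ 9.49 -9.24  4.82] turn [-0.004  0.004  0.013] deg 0.8
```

```bash
python3 -m jog '[[9.4,-9.4,4,-0.004,0.004,0.02,0],[9.4,-9.4,4,-0.004,0.004,0.02,0],[9.4,-9.4,4,-0.004,0.004,0.02,0],[9.4,-9.4,4,-0.004,0.004,0.02,0],[9.4,-9.4,4,-0.004,0.004,0.02,0],[9.4,-9.4,4,-0.004,0.004,0.02,0]]'
python3 - <<'E'
from h import *
move([.587,-.0178,.078],106.7)
E
```

```text
t: 2.67
tool_pos: [0.5868, -0.0178, 0.2093]
tool_rot: [3.111, 0.427, 0.001]
contact_force: [0.7, 0.3, 0.4]
opening: 0.0851
shift [ 1.000e-02 -2.000e-02  1.313e+01] turn [ 0.002 -0.    -0.019] deg 1.1
```

```bash
python3 -m jog '[[0,0,4,0.002,0,-0.02,0],[0,0,8,0.002,0,-0.02,0],[0,0,11,0.002,0,-0.02,0],[0,0,13.1,0.002,0,-0.02,0],[0,0,13.1,0.002,0,-0.02,0],[0,0,13.1,0.002,0,-0.02,0],[0,0,13.1,0.002,0,-0.02,0],[0,0,13.1,0.002,0,-0.02,0]]'
python3 -m jog '[[0,0,0,0,0,0,130],[0,0,0,0,0,0,160],[0,0,0,0,0,0,160],[0,0,0,0,0,0,160],[0,0,0,0,0,0,160],[0,0,0,0,0,0,160],[0,0,0,0,0,0,160],[0,0,0,0,0,0,160]]' 40
python3 - <<'E'
from h import *
move([.587,-.0178,.078],106.7)
E
```

```text
t: 3.33
tool_pos: [0.589, -0.019, 0.0818]
tool_rot: [3.107, 0.457, 0.009]
contact_force: [0.1, -0.8, 0.1]
opening: 0.0856
t: 4.0
tool_pos: [0.5906, -0.0183, 0.0843]
tool_rot: [3.107, 0.457, 0.014]
contact_force: [-1.6, 3.4, 9.6]
opening: 0.0387
shift [-0.34 -0.15  0.63] turn [ 0.002 -0.009  0.001] deg 0.5
```

```bash
python3 look.py w4
python3 - <<'E'
from h import *
import pickle
i=pickle.load(open("w4.pkl","rb"))[1]
s=get_image("scene")
save("m4.png",np.hstack([cv2.resize(i,(533,400)),cv2.resize(s[210:310,290:357],(267,400),interpolation=cv2.INTER_CUBIC)]))
E
```

```text
(no output)
```

View pics/m4.png

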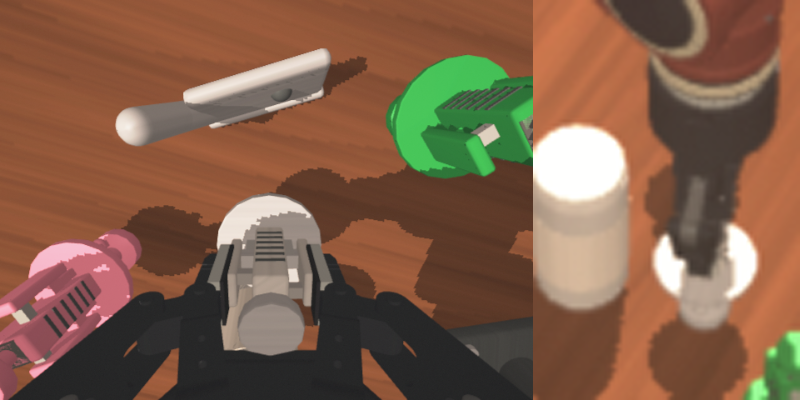

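The gauge is between the jaws: button at about (324,390) in wrist pixels, collar columns 262 to 384. I'll check whether it is still upright.

Run:
```python
from h import *
import pickle
c=pickle.load(open("w4.pkl","rb"))[0]
for x in (.587,.5906):
    print(x,proj(c,[x,-.018,.13]),proj(c,[x,-.018,.1285]))
    a=np.linspace(0,6.28,60);P=np.array([proj(c,[x+.032*np.cos(t),-.018+.032*np.sin(t),.058]) for t in a]);print(P.min(0),P.max(0))
o=get_obs();print(o)
```

```text
0.587 [320.08093747 400.67068056] [320.1226917  397.15865465]
[258.28960234 235.07409617] [384.25323595 348.855179  ]
0.5906 [323.37229289 391.70914849] [323.37225202 388.2784086 ]
[259.95354309 228.1828496 ] [386.67735265 343.33172425]
{'t': 4.1, 'q': array([-0.15773297,  0.11154616,  1.82205179,  0.00230798,  1.19911013,
        1.11985345]), 'dq': array([-0.00015983, -0.00123535,  0.00034576, -0.00054844, -0.00146533,
        0.00081813]), 'effort': array([-1.78020045e+00, -3.33464026e+01, -2.95532370e+01, -8.27670246e-01,
       -5.82899563e-01, -2.08231533e-02]), 'tool_pos': array([ 0.59058391, -0.018211  ,  0.08434043]), 'tool_rot': array([3.10744871, 0.45754401, 0.01432564]), 'contact_force': array([-0.47518979,  3.09952471,  8.78725175]), 'wrist_torque': array([ 0.59210331,  0.30076163, -0.00399873]), 'opening': 0.038290359337641286}
```

```bash
python3 -m jog '[[0,0,-1,0,0,0,160],[0,0,-2,0,-0.009,0,160],[0,0,-4,0,-0.009,0,160],[0,0,-7,0,-0.009,0,160],[0,0,-10,0,-0.009,0,160],[0,0,-12,0,-0.009,0,160],[0,0,-12,0,-0.009,0,160],[0,0,-12,0,-0.009,0,160]]'
python3 look.py w5
python3 - <<'E'
from h import *
import pickle
i=pickle.load(open("w5.pkl","rb"))[1]
s=get_image("scene");np.save("s5.npy",s)
save("m5.png",np.hstack([cv2.resize(i[180:480,200:440],(400,500)),cv2.resize(s[170:290,290:386],(400,500),interpolation=cv2.INTER_CUBIC)]))
o=get_obs();print(o["contact_force"],o["opening"],o["wrist_torque"])
move([.587,-.0178,.078],106.7)
E
```

```text
t: 4.77
tool_pos: [0.5898, -0.0184, 0.2049]
tool_rot: [3.105, 0.457, 0.003]
contact_force: [0.1, 0.1, -4.0]
opening: 0.0383
[-0.70768217 -0.47902251 -4.01154176] 0.03818330448743123 [0.00951212 0.01469738 0.03551173]
shift [-0.03 -0.06 12.34] turn [0.    0.004 0.001] deg 0.2
```

View pics/m5.png

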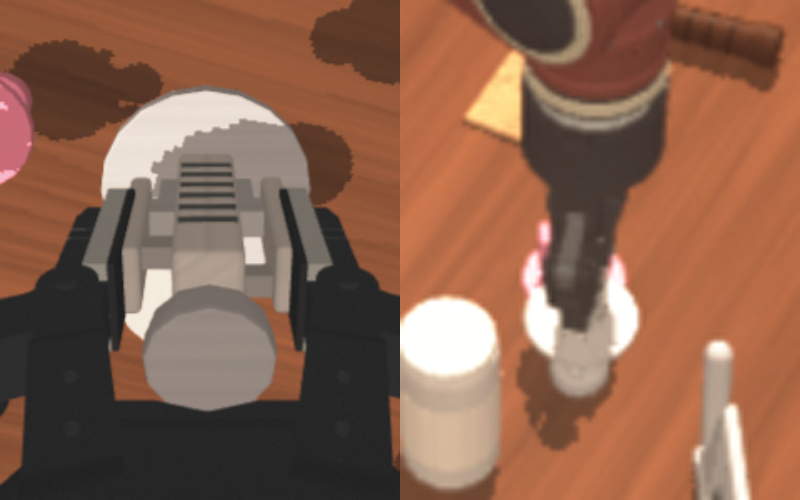

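Gauge held upright with both plates squeezed. Now I'll refine the bush centre with an overlay, since the bolts and the rim disagree by about 5 mm.

Run:
```python
from h import *
import pickle
from scipy.optimize import least_squares
c1,i1=pickle.load(open("w1.pkl","rb"));ct=calibration("top");it=np.load("top.npy");cs=calibration("scene");isc=np.load("scene.npy")
out=[]
for c,i,(u,v),n in [(c1,i1,(355,198),45),(ct,it,(470,279),24),(cs,isc,(206,335),24)]:
    k=266/(2*n);p=cv2.resize(i[v-n:v+n,u-n:u+n],(266,266),interpolation=cv2.INTER_CUBIC);p=cv2.convertScaleAbs(p,alpha=1.6);q=p.copy()
    for C,col in [((.4183,-.3243),(255,0,0)),((.4218,-.3206),(0,255,0))]:
        for r in (.022,.034):
            P=[(proj(c,[C[0]+r*np.cos(t),C[1]+r*np.sin(t),.08])-[u-n,v-n]+.5)*k for t in np.linspace(0,6.283,50)]
            cv2.polylines(q,[np.int32(np.round(P))],True,col,1)
    out.append(np.vstack([p,q]))
save("bush.png",np.hstack(out))
# gauge in tool from w5
c=pickle.load(open("w5.pkl","rb"))[0];o=get_obs();T=Ro.from_rotvec(o["tool_rot"]);tp=np.array(o["tool_pos"]);print(tp)
a=np.linspace(0,6.28,90)
def f(x):
    P=np.array([proj(c,tp+T.apply([x[0]+.032*np.cos(t),x[1]+.032*np.sin(t),x[2]])) for t in a]);return [P[:,0].min()-261.2,P[:,0].max()-384.8,P[:,1].min()-232.8]
s=least_squares(f,[0,0,.026]);print("collar in tool",s.x,s.cost)
b=proj(c,tp+T.apply([s.x[0],s.x[1],s.x[2]-.072]));print("button predicted",b,"seen ~(325,394)")
```

```text
[ 0.5879684  -0.01813823  0.20144438]
collar in tool [-0.00184105  0.00040435  0.02654619] 1.7771458472818954e-26
button predicted [323.01634753 392.79570174] seen ~(325,394)
```

View pics/bush.png

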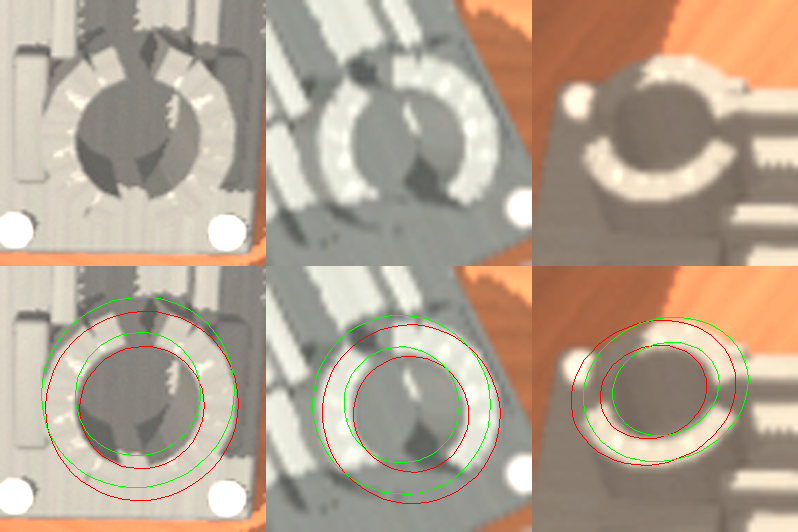

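Inner and outer rim edges put the bush centre at about (0.4195, -0.323) with yaw about 27.4°. The gauge sits upright in the grip, 1.8 mm towards tool -x.

Run:
```python
from h import *
move([.4209,-.3218,.245],117.4)
```

```text
shift [-24.77  24.26  -4.25] turn [-0.     0.004 -0.186] deg 10.7
```

```bash
python3 -m jog '[[0,0,-3,0,0,0,160],[-1,1,-5,0,0,0,160],[-3,3,-5,0,0,0,160],[-5.5,5.5,-5,0,0,-0.05,160],[-8,8,-5,0,0,-0.1,160],[-10.5,10.5,-5,0,0,-0.15,160],[-13,13,-5,0,0,-0.186,160],[-15,15,-5,0,0,-0.186,160]]'
python3 - <<'E'
from h import *
move([.4209,-.3218,.245],117.4)
E
```

```text
t: 5.53
tool_pos: [0.4853, -0.2061, 0.2488]
tool_rot: [-3.049, -0.744, 0.013]
contact_force: [1.3, 0.7, -3.4]
opening: 0.0382
shift [-11.04   7.31   0.43] turn [-0.005  0.008  0.001] deg 0.5
```

```bash
python3 -m jog '[[-3,2,0,0,0,0,160],[-6,4,0,-0.005,0.008,0,160],[-9,6,0,-0.005,0.008,0,160],[-10.5,7,0,-0.005,0.008,0,160],[-11,7.3,0.4,-0.005,0.008,0,160],[-11,7.3,0.4,-0.005,0.008,0,160],[-11,7.3,0.4,-0.005,0.008,0,160],[-11,7.3,0.4,-0.005,0.008,0,160]]'
python3 look.py w6
python3 - <<'E'
from h import *
import pickle
move([.4209,-.3218,.150],117.4)
c,i=pickle.load(open("w6.pkl","rb"));o=get_obs();print(o["tool_pos"],o["contact_force"])
E
```

```text
t: 6.2
tool_pos: [0.4215, -0.3202, 0.2439]
tool_rot: [-3.049, -0.746, 0.001]
contact_force: [-0.2, 0.7, -2.8]
opening: 0.0381
shift [-0.14  0.11  9.45] turn [-0.001 -0.     0.002] deg 0.1
[ 0.4217036  -0.32028915  0.24447456] [ 0.0583109  -0.58853827 -3.42725757]
```

```bash
python3 -m jog '[[-0.15,0.12,3,0,0,0,160],[-0.15,0.12,6,0,0,0,160],[-0.15,0.12,7.2,0,0,0,160],[-0.15,0.12,7.2,0,0,0,160],[-0.15,0.12,7.2,0,0,0,160],[-0.15,0.12,7.2,0,0,0,160]]'
python3 - <<'E'
from h import *
move([.4209,-.3218,.115],117.4)
i=get_image("scene");c=calibration("scene");u,v=proj(c,[.42,-.32,.12]).astype(int);print(u,v)
a=cv2.resize(i[v-50:v+50,u-50:u+50],(400,400),interpolation=cv2.INTER_CUBIC)
t=get_image("wrist");save("m6.png",cv2.convertScaleAbs(np.hstack([a,cv2.resize(t[180:480,170:470],(400,400))]),alpha=1.3))
E
```

```text
t: 6.75
tool_pos: [0.422, -0.3224, 0.1745]
tool_rot: [3.05, 0.748, 0.003]
contact_force: [-0.2, 0.1, -3.3]
opening: 0.0383
shift [-0.08 -0.12  5.95] turn [ 0.002 -0.001  0.003] deg 0.2
202 323
```

View pics/m6.png

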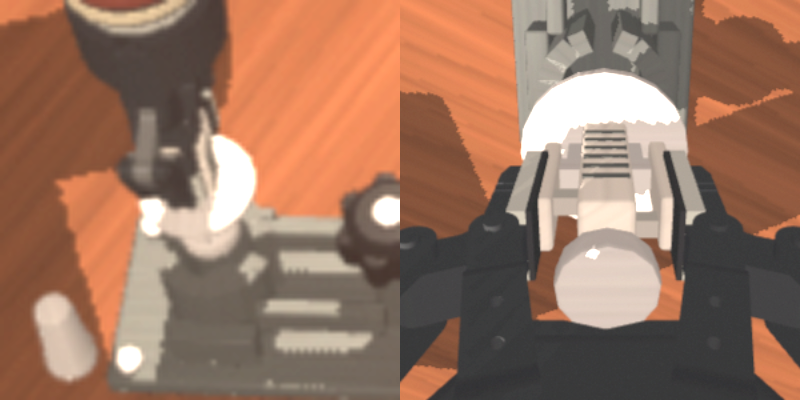

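The foot is just over the bush and lined up: the slit is at column 602 and the collar centre at 604. I'm lowering it now.

```bash
python3 -m jog '[[-0.05,-0.08,1,0,0,0,160],[-0.05,-0.08,1.8,0,0,0,160],[-0.05,-0.08,2.6,0,0,0,160],[-0.05,-0.08,3.4,0,0,0,160],[-0.05,-0.08,4.2,0,0,0,160],[-0.05,-0.08,5,0,0,0,160],[-0.05,-0.08,5,0,0,0,160],[-0.05,-0.08,5,0,0,0,160]]'
python3 - <<'E'
from h import *
move([.4209,-.3218,.112],117.4);print(get_obs()["contact_force"],get_obs()["wrist_torque"])
E
```

```text
t: 7.52
tool_pos: [0.421, -0.322, 0.124]
tool_rot: [3.051, 0.748, 0.002]
contact_force: [0.2, -0.4, -3.8]
opening: 0.0383
shift [ 0.01 -0.02  1.2 ] turn [ 0.001 -0.001  0.003] deg 0.2
[ 0.22216659 -0.4199013  -3.7761472 ] [ 0.04521825  0.01492859 -0.04940035]
```

Inside freely, with no side force. I'll take the last 12 mm gently.

```bash
python3 -m jog '[[0,0,0.4,0,0,0,160],[0,0,0.8,0,0,0,160],[0,0,1.0,0,0,0,160],[0,0,1.15,0,0,0,160],[0,0,1.25,0,0,0,160],[0,0,1.25,0,0,0,160],[0,0,1.25,0,0,0,160]]'; python3 -c "
from h import *
o=get_obs();print(o['tool_pos'],o['contact_force'],o['wrist_torque'])"
```

```text
t: 8.1
tool_pos: [0.4213, -0.3224, 0.1125]
tool_rot: [3.05, 0.748, 0.003]
contact_force: [-2.9, 2.7, 3.7]
opening: 0.0384
[ 0.42132099 -0.32237331  0.11252022] [-2.94462377  2.66487432  3.66957697] [ 0.34826842  0.37295069 -0.0423958 ]
```

```bash
python3 -m jog '[[0,0,0,0,0,0,120],[0,0,0,0,0,0,80],[0,0,0,0,0,0,40],[0,0,0,0,0,0,0],[0,0,0,0,0,0,0],[0,0,0,0,0,0,0]]'
python3 -m jog '[[0,0,-3,0,0,0,0],[0,0,-6,0,0,0,0],[0,0,-9,0,0,0,0],[0,0,-11,0,0,0,0],[0,0,-11,0,0,0,0],[0,0,-11,0,0,0,0]]'
python3 look.py w7
python3 - <<'E'
from h import *
import pickle
c,i=pickle.load(open("w7.pkl","rb"));o=get_obs();print(o["tool_pos"],o["contact_force"])
s=get_image("scene");cs=calibration("scene");u,v=proj(cs,[.42,-.32,.12]).astype(int)
P=proj(c,[.42,-.322,.1]).astype(int);print(P,u,v)
u0,v0=int(np.clip(P[0]-100,0,440)),int(np.clip(P[1]-120,0,280));print(u0,v0)
save("m7.png",cv2.convertScaleAbs(np.hstack([cv2.resize(i[v0:v0+200,u0:u0+200],(480,480),interpolation=cv2.INTER_CUBIC),cv2.resize(s[v-60:v+60,u-40:u+40],(320,480),interpolation=cv2.INTER_CUBIC)]),alpha=1.2))
E
```

```text
t: 8.6
tool_pos: [0.4215, -0.3226, 0.1128]
tool_rot: [3.049, 0.748, 0.003]
contact_force: [-0.5, 0.6, -0.3]
opening: 0.0858
t: 9.1
tool_pos: [0.4218, -0.323, 0.2243]
tool_rot: [3.046, 0.747, 0.006]
contact_force: [-0.6, 0.3, -1.1]
opening: 0.0851
[ 0.42113092 -0.3223084   0.22234509] [-0.34535931 -0.13711012 -0.31207234]
[321 232] 202 323
221 112
```

View pics/m7.png

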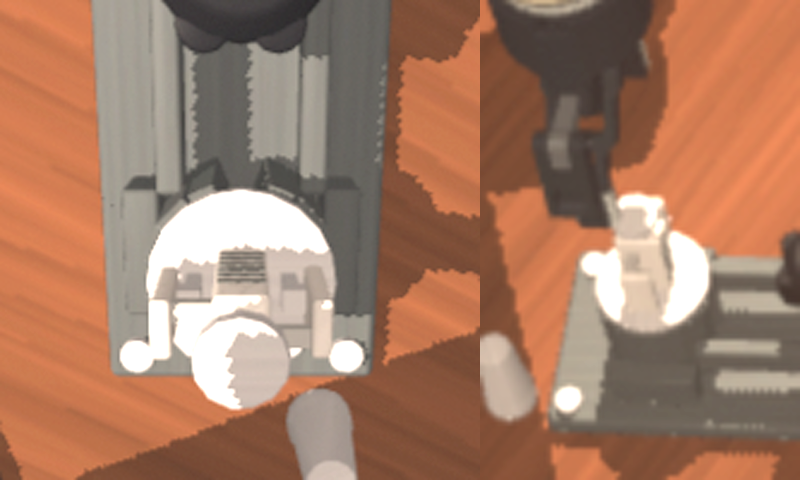

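The gauge is seated with its collar on the rim and plates out: collar columns 282 to 360, button at about (321,263) in wrist pixels. I'll compute its axis and then press.

Run:
```python
from h import *
import pickle
from scipy.optimize import least_squares
c=pickle.load(open("w7.pkl","rb"))[0]
a=np.linspace(0,6.28,90)
def f(x):
    P=np.array([proj(c,[x[0]+.032*np.cos(t),x[1]+.032*np.sin(t),x[2]]) for t in a]);return [P[:,0].min()-282.3,P[:,0].max()-360.2,P[:,1].min()-191]
s=least_squares(f,[.42,-.322,.086]);print(s.x)
print("button",at_z(c,(321,262.8),.157), "plates",at_z(c,(221+150/2.4,112+320/2.4),.132),at_z(c,(221+332/2.4,112+320/2.4),.132))
move([s.x[0],s.x[1],.19],117.4)
```

```text
[ 0.41754341 -0.32345984  0.08167924]
button [ 0.41880021 -0.32277626  0.157     ] plates [ 0.40931203 -0.2987991   0.132     ] [ 0.43316508 -0.34476167  0.132     ]
shift [-0.36 -0.01  3.11] turn [ 0.    -0.001  0.003] deg 0.2
```

```bash
python3 -m jog '[[-0.25,0,0,0,0,0,255],[-0.25,0,0,0,0,0,255],[-0.25,0,0,0,0,0,255],[-0.25,0,2,0,0,0,255],[-0.25,0,3.5,0,0,0,255],[-0.25,0,4.5,0,0,0,255],[-0.25,0,4.5,0,0,0,255],[-0.25,0,4.5,0,0,0,255]]' 40
python3 - <<'E'
from h import *
move([.4188,-.323,.165],117.4);print(get_obs()["tool_pos"],get_obs()["contact_force"])
E
```

```text
t: 9.87
tool_pos: [0.4182, -0.3227, 0.1753]
tool_rot: [-3.05, -0.748, 0.0]
contact_force: [-0.1, -0.0, -0.3]
opening: -0.0002
shift [0.04 0.06 1.03] turn [-0.001 -0.     0.003] deg 0.2
[ 0.41816978 -0.32268302  0.17533065] [-0.14042659 -0.01876175 -0.28062509]
```

```bash
python3 -m jog '[[0.04,0.06,0.4,0,0,0,255],[0.04,0.06,0.8,0,0,0,255],[0.04,0.06,1.1,0,0,0,255],[0.04,0.06,1.3,0,0,0,255],[0.04,0.06,1.5,0,0,0,255],[0.04,0.06,1.5,0,0,0,255]]'
python3 -m jog '[[0,0,0.15,0,0,0,255],[0,0,0.3,0,0,0,255],[0,0,0.3,0,0,0,255]]'
```

```text
t: 10.37
tool_pos: [0.4191, -0.3234, 0.1609]
tool_rot: [-3.051, -0.748, -0.001]
contact_force: [-0.8, -0.1, 3.5]
opening: 0.0001
t: 10.62
tool_pos: [0.4192, -0.3234, 0.158]
tool_rot: [3.051, 0.748, 0.001]
contact_force: [-0.3, 1.2, 3.6]
opening: 0.0
```

```bash
python3 -m jog '[[0,0,0.1,0,0,0,255],[0,0,0.2,0,0,0,255],[0,0,0.2,0,0,0,255]]'; python3 -m jog '[[0,0,0.1,0,0,0,255],[0,0,0.2,0,0,0,255],[0,0,0.2,0,0,0,255],[0,0,0.2,0,0,0,255]]';python3 -m jog '[[0,0,0.1,0,0,0,255],[0,0,0.2,0,0,0,255],[0,0,0.2,0,0,0,255],[0,0,0.2,0,0,0,255]]'
```

```text
t: 10.87
tool_pos: [0.4194, -0.3236, 0.1579]
tool_rot: [3.051, 0.748, 0.001]
contact_force: [-3.5, 2.8, 12.6]
opening: 0.0002
t: 11.2
tool_pos: [0.4195, -0.3237, 0.1579]
tool_rot: [3.051, 0.748, 0.001]
contact_force: [-4.5, 4.0, 12.2]
opening: -0.0003
t: 11.53
tool_pos: [0.4195, -0.3237, 0.1579]
tool_rot: [3.051, 0.749, 0.001]
contact_force: [-4.8, 4.1, 12.6]
opening: -0.0004
```

```bash
python3 -m jog '[[0,0,0.15,0,0,0,255],[0,0,0.27,0,0,0,255],[0,0,0.27,0,0,0,255],[0,0,0.27,0,0,0,255]]'; python3 -m jog '[[0,0,0.2,0,0,0,255],[0,0,0.34,0,0,0,255],[0,0,0.34,0,0,0,255],[0,0,0.34,0,0,0,255]]'
```

```text
t: 11.87
tool_pos: [0.4196, -0.3239, 0.1579]
tool_rot: [3.051, 0.749, 0.0]
contact_force: [-6.3, 5.3, 15.7]
opening: 0.0004
t: 12.2
tool_pos: [0.4198, -0.324, 0.1579]
tool_rot: [3.051, 0.749, -0.0]
contact_force: [-6.5, 6.3, 19.0]
opening: 0.0001
```

```bash
python3 -m jog '[[-0.04,-0.1,0.3,0,0,0,255],[-0.04,-0.1,0.42,0,0,0,255],[-0.04,-0.1,0.42,0,0,0,255],[-0.04,-0.1,0.42,0,0,0,255]]'; python3 -m jog '[[-0.03,-0.05,0.4,0,0,0,255],[-0.03,-0.05,0.52,0,0,0,255],[-0.03,-0.05,0.52,0,0,0,255],[-0.03,-0.05,0.52,0,0,0,255]]'
```

```text
t: 12.53
tool_pos: [0.4196, -0.3238, 0.1578]
tool_rot: [3.049, 0.749, 0.001]
contact_force: [-6.7, 6.5, 19.8]
opening: -0.0004
t: 12.87
tool_pos: [0.4198, -0.3241, 0.1578]
tool_rot: [3.048, 0.749, 0.002]
contact_force: [-9.0, 8.6, 25.5]
opening: -0.0004
```

```bash
python3 - <<'E'
from h import *
move([.42113,-.32231,.22235],117.4)
E
python3 -m jog '[[0.17,-0.14,-3,0,0,0,255],[0.17,-0.14,-5,0,0,0,255],[0.17,-0.14,-6.45,0,0,0,255],[0.17,-0.14,-6.45,0,0,0,120],[0.17,-0.14,-6.45,0,0,0,0],[0.17,-0.14,-6.45,0,0,0,0],[0.17,-0.14,-6.45,0,0,0,0]]'
python3 look.py w8
python3 - <<'E'
from h import *
import pickle
(c7,i7),(c8,i8)=[pickle.load(open(f"w{k}.pkl","rb")) for k in (7,8)]
print(get_obs()["tool_pos"],get_obs()["contact_force"])
g=lambda i:cv2.cvtColor(i,cv2.COLOR_RGB2GRAY).astype(np.float32)
for X in ([.4188,-.323,.157],[.4188,-.323,.147],[.4188,-.323,.149],[.51,-.275,.125]): print(X,proj(c7,X).round(1),proj(c8,X).round(1))
def sh(b):
    u0,v0,u1,v1=b;r=cv2.matchTemplate(g(i8)[v0-15:v1+15,u0-15:u1+15],g(i7)[v0:v1,u0:u1],cv2.TM_CCOEFF_NORMED);_,m,_,l=cv2.minMaxLoc(r);return l[0]-15,l[1]-15,round(m,3)
print("button bottom half",sh((295,262,347,290)),"collar",sh((280,185,362,215)))
save("m8.png",cv2.resize(np.hstack([i7[170:310,270:370],i8[170:310,270:370]]),(800,560),interpolation=cv2.INTER_CUBIC))
E
```

```text
shift [ 0.2  -0.08 -6.46] turn [ 0.003 -0.     0.004] deg 0.3
t: 13.45
tool_pos: [0.4198, -0.3211, 0.2199]
tool_rot: [-3.051, -0.75, 0.001]
contact_force: [-0.1, -0.1, 0.9]
opening: 0.0483
[ 0.41985214 -0.32118386  0.22002397] [-0.0677023   0.28056639  0.26488121]
[0.4188, -0.323, 0.157] [321.3 263. ] [326.3 264. ]
[0.4188, -0.323, 0.147] [321.3 257.1] [326.2 257.9]
[0.4188, -0.323, 0.149] [321.3 258.2] [326.2 259.1]
[0.51, -0.275, 0.125] [320.4  86.9] [325.9  83.9]
button bottom half (6, -3, 0.845) collar (4, -1, 0.993)
```

View pics/m8.png

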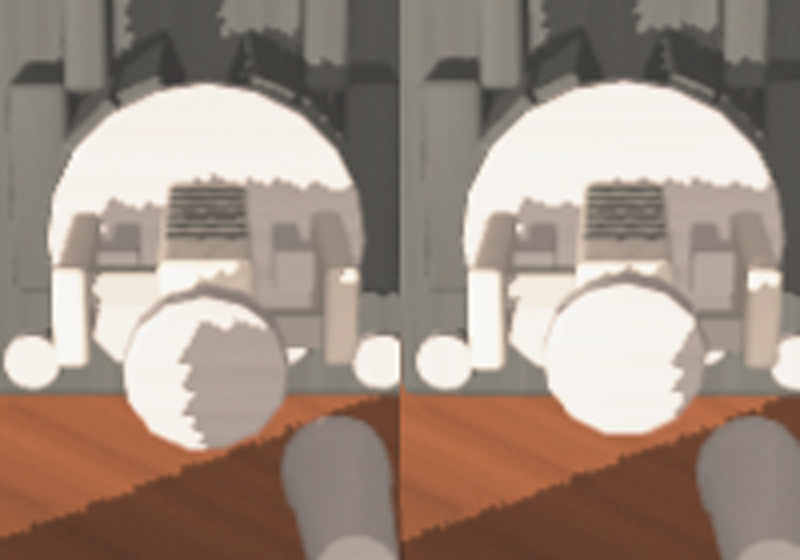

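The button went down about 8 mm from its start height, the plates still sit at the bore size, and 25 N produced no further travel, so it is on its stop. Next I'll turn 90° for the handle edges.

Run:
```python
from h import *
print(get_obs()["q"].round(2)); move([.4188,-.323,.22],117.4)
```

```text
[-0.79 -0.17  1.86 -0.    1.45  0.3 ]
shift [-0.18  0.11  0.  ] turn [-0.     0.001  0.004] deg 0.2
```

```bash
python3 -m jog '[[-0.18,0.11,0,0,0,-0.12,80],[-0.18,0.11,0,0,0,-0.24,80],[-0.18,0.11,0,0,0,-0.36,80],[-0.18,0.11,0,0,0,-0.48,80],[-0.18,0.11,0,0,0,-0.6,80],[-0.18,0.11,0,0,0,-0.72,80],[-0.18,0.11,0,0,0,-0.84,80],[-0.18,0.11,0,0,0,-0.84,80]]' 60
python3 - <<'E'
from h import *
move([.4188,-.323,.22],27.4)
E
```

```text
t: 14.17
tool_pos: [0.4184, -0.3226, 0.2187]
tool_rot: [-2.476, -1.93, 0.001]
contact_force: [-0.4, 0.3, -0.7]
opening: 0.0589
shift [-0.03  0.05 -0.13] turn [-0.002 -0.002 -0.725] deg 41.5
```

```bash
python3 -m jog '[[-0.03,0.05,-0.1,0,0,-0.12,80],[-0.03,0.05,-0.1,0,0,-0.24,80],[-0.03,0.05,-0.1,0,0,-0.36,80],[-0.03,0.05,-0.1,0,0,-0.48,80],[-0.03,0.05,-0.1,0,0,-0.6,80],[-0.03,0.05,-0.1,0,0,-0.725,80],[-0.03,0.05,-0.1,0,0,-0.725,80],[-0.03,0.05,-0.1,0,0,-0.725,80]]'
python3 - <<'E'
from h import *
move([.4188,-.323,.106],27.4)
E
```

```text
t: 14.83
tool_pos: [0.4186, -0.3228, 0.2189]
tool_rot: [-1.637, -2.677, -0.001]
contact_force: [0.2, 0.2, 0.2]
opening: 0.059
shift [-0.06  0.03 11.29] turn [-0.002 -0.003 -0.005] deg 0.4
```

```bash
python3 -m jog '[[-0.06,0.03,2,0,0,-0.005,80],[-0.06,0.03,4,0,0,-0.005,80],[-0.06,0.03,5,0,0,-0.005,80],[-0.06,0.03,6.5,0,0,-0.005,80],[-0.06,0.03,8,0,0,-0.005,80],[-0.06,0.03,8,0,0,-0.005,80],[-0.06,0.03,8,0,0,-0.005,80]]'
python3 - <<'E'
from h import *
move([.4188,-.323,.106],27.4)
E
```

```text
t: 15.42
tool_pos: [0.4184, -0.3225, 0.138]
tool_rot: [-1.632, -2.678, -0.002]
contact_force: [-0.7, -0.0, 0.9]
opening: 0.0587
shift [-0.08  0.02  3.2 ] turn [-0.002 -0.006 -0.002] deg 0.4
```

```bash
python3 -m jog '[[-0.06,0.02,1,0,-0.004,0,80],[-0.06,0.02,2,0,-0.004,0,80],[-0.06,0.02,3.2,0,-0.004,0,80],[-0.06,0.02,3.2,0,-0.004,0,80],[-0.06,0.02,3.2,0,-0.004,0,80]]'
python3 -m jog '[[0,0,0,0,0,0,130],[0,0,0,0,0,0,190],[0,0,0,0,0,0,210],[0,0,0,0,0,0,210],[0,0,0,0,0,0,210],[0,0,0,0,0,0,210]]' 40
python3 -m jog '[[0,0,-0.3,0,0,0,210],[0,0,-0.6,0,0,0,210],[0,0,-1,0,0,0,210],[0,0,-1,0,0,0,210],[0,0,-1,0,0,0,210]]'
python3 -c "
from h import *
move([.4188,-.323,.106],27.4)"
```

```text
t: 15.83
tool_pos: [0.4181, -0.3222, 0.1047]
tool_rot: [-1.632, -2.678, 0.001]
contact_force: [0.0, -1.0, 0.2]
opening: 0.0585
t: 16.33
tool_pos: [0.4185, -0.3223, 0.1053]
tool_rot: [-1.633, -2.679, 0.0]
contact_force: [1.8, 0.9, 2.1]
opening: 0.0259
t: 16.75
tool_pos: [0.4184, -0.3224, 0.1157]
tool_rot: [-1.633, -2.679, 0.001]
contact_force: [-1.1, -0.2, -1.6]
opening: 0.0255
shift [-0.08  0.01  0.97] turn [-0.003 -0.003 -0.002] deg 0.3
```

```bash
python3 -m jog '[[0,0,-1,0,0,0,210],[0,0,-2,0,0,0,210],[0,0,-3.5,0,0,0,210],[0,0,-5,0,0,0,210],[0,0,-7,0,0,0,210],[0,0,-9,0,0,0,210],[0,0,-9,0,0,0,210]]'
python3 -m jog '[[0,0,-2,0,0,0,210],[0,0,-4,0,0,0,210],[0,0,-5,0,0,0,210],[0,0,-5,0,0,0,210]]'
python3 look.py w9
python3 - <<'E'
from h import *
import pickle
i=pickle.load(open("w9.pkl","rb"))[1];s=get_image("scene");c=calibration("scene");u,v=proj(c,[.42,-.32,.25]).astype(int);print(u,v,get_obs()["contact_force"],get_obs()["opening"])
save("m9.png",cv2.convertScaleAbs(np.hstack([cv2.resize(i[200:480,180:460],(480,480),interpolation=cv2.INTER_CUBIC),cv2.resize(s[v-60:v+60,u-40:u+40],(320,480),interpolation=cv2.INTER_CUBIC)]),alpha=1.2))
move([.424,.269,.25],0)
E
```

```text
t: 17.33
tool_pos: [0.4206, -0.3241, 0.212]
tool_rot: [1.633, 2.679, -0.003]
contact_force: [0.5, -0.5, -2.8]
opening: 0.0256
t: 17.67
tool_pos: [0.4214, -0.3246, 0.265]
tool_rot: [1.63, 2.675, -0.005]
contact_force: [1.3, -0.4, -3.0]
opening: 0.0257
193 291 [ 0.10446689  0.47511283 -4.01641193] 0.025552823463510153
shift [52.51 27.49  0.93] turn [0.001 0.004 0.476] deg 27.3
```

View pics/m9.png

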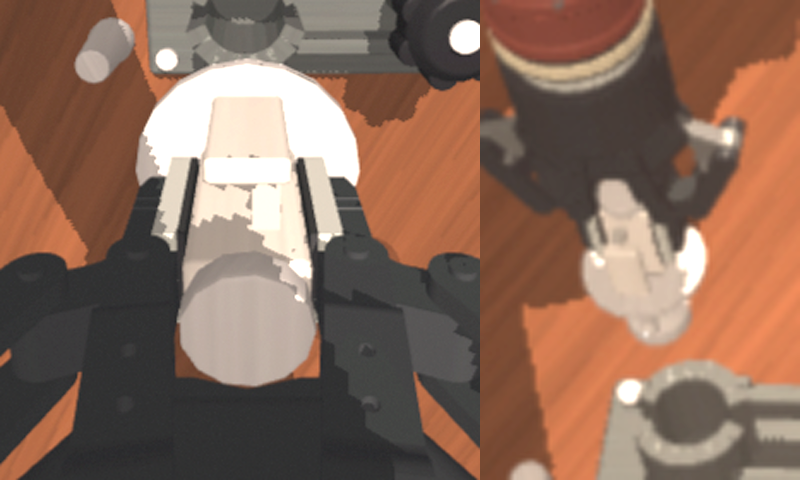

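The gauge is drawn out upright and held by its narrow edges. The visible thumb plate's outer top edge is at about (325,290) in wrist pixels. I'll compute how far it stands from the axis: 26 mm if locked at bore size, 30 mm if free.

Run:
```python
from h import *
import pickle
from scipy.optimize import least_squares
c=pickle.load(open("w9.pkl","rb"))[0];o=get_obs();T=Ro.from_rotvec(o["tool_rot"]);tp=np.array(o["tool_pos"])
a=np.linspace(0,6.28,90)
def f(x):
    P=np.array([proj(c,tp+T.apply([x[0]+.032*np.cos(t),x[1]+.032*np.sin(t),x[2]])) for t in a]);return [P[:,0].min()-259.9,P[:,0].max()-389.4,P[:,1].min()-235]
s=least_squares(f,[0,0,.02]);print("collar in tool",s.x)
for v in (290.4,306.8):
  for z in (s.x[2]-.046,-.0267):
    print(v,z,T.inv().apply(at_z(c,(324.7,v),tp[2]-z)-tp)-[s.x[0],s.x[1],0])
print("button seen",(180+248/1.714,200+318/1.714),proj(c,tp+T.apply([s.x[0],s.x[1],s.x[2]-.064])))
g=lambda p:T.apply([s.x[0],s.x[1],0])
print(tp,g(0))
# pad centre in top+scene by colour
for n in ("top","scene"):
    i=np.load(n+".npy");hsv=cv2.cvtColor(i,cv2.COLOR_RGB2HSV)
    cc=calibration(n);p=proj(cc,[.424,.269,.006]).astype(int);m=np.zeros(i.shape[:2],np.uint8);w=50
    sub=i[p[1]-w:p[1]+w,p[0]-w:p[0]+w].astype(int);ref=np.median(sub[w-8:w+8,w-8:w+8].reshape(-1,3),0)
    mk=(np.abs(sub-ref).sum(2)<110).astype(np.uint8);mk=cv2.morphologyEx(cv2.morphologyEx(mk,cv2.MORPH_CLOSE,np.ones((5,5))),cv2.MORPH_OPEN,np.ones((5,5)))
    k,l,st,ce=cv2.connectedComponentsWithStats(mk);j=l[w,w];cn=cv2.findContours((l==j).astype(np.uint8),0,2)[0][0]
    q=cv2.approxPolyDP(cv2.convexHull(cn),4,True)[:,0]+p-w
    print(n,st[j],q.tolist());Q=np.array([at_z(cc,x,.006)[:2] for x in q]);print(Q.round(3).tolist(),Q.mean(0).round(4), at_z(cc,ce[j]+p-w,.006).round(4))
```

```text
collar in tool [-0.00224729 -0.00014124  0.01807524]
290.4 -0.027924764582791597 [ 0.02690128 -0.00015587 -0.02801911]
290.4 -0.0267 [ 0.02627369 -0.00015129 -0.02679194]
306.8 -0.027924764582791597 [ 0.02046311 -0.0001523  -0.02799455]
306.8 -0.0267 [ 0.0197637  -0.00014768 -0.02676711]
button seen (324.6907817969662, 385.5309218203034) [325.329113   390.82626571]
[ 0.42027059 -0.323628    0.26121174] [ 9.04433955e-04 -2.06208061e-03  8.53212913e-06]
top [  26   26   49   50 2433] [[221, 247], [221, 295], [174, 295], [173, 247]]
[[0.478, 0.218], [0.371, 0.214], [0.368, 0.319], [0.475, 0.325]] [0.4228 0.2692] [0.4234 0.2697 0.006 ]
scene [ 29  35  45  34 999] [[321, 176], [352, 185], [339, 209], [308, 198]]
[[0.372, 0.311], [0.47, 0.324], [0.481, 0.222], [0.383, 0.215]] [0.4262 0.2677] [0.4276 0.2669 0.006 ]
```

The plate's outer face stands 26.3 to 26.9 mm from the axis, so the size is kept. Pad centre is about (0.4245, 0.2685), agreed by the two cameras within 4 mm. I'll carry the gauge over.

Run:
```python
from h import *
move([.4235,.2705,.255],27.4)
```

```text
shift [52.66 27.52  0.43] turn [ 0.     0.004 -0.002] deg 0.3
```

```bash
python3 -m jog '[[1.5,0.8,0,0,0,0,210],[4,2.1,0,0,0.004,0,210],[7,3.7,0,0,0.004,0,210],[10,5.2,0,0,0.004,0,210],[13,6.8,0,0,0.004,0,210],[16,8.4,0.1,0,0.004,0,210],[19,9.9,0.1,0,0.004,0,210],[22,11.5,0.1,0,0.004,0,210]]'
python3 - <<'E'
from h import *
move([.4235,.2705,.255],27.4)
E
```

```text
t: 18.43
tool_pos: [0.4203, -0.0735, 0.2568]
tool_rot: [-1.634, -2.679, 0.0]
contact_force: [0.2, 0.4, -3.2]
opening: 0.0255
shift [30.44 16.04  0.24] turn [-0.002 -0.003 -0.003] deg 0.3
```

```bash
python3 -m jog '[[3,1.6,0,0,0,0,210],[6,3.2,0,0,0,0,210],[9,4.7,0,0,0,0,210],[12,6.3,0,0,0,0,210],[15,7.9,0,0,0,0,210],[18,9.5,0,0,0,0,210],[20,10.5,0,0,0,0,210],[22,11.6,0,0,0,0,210]]'
python3 - <<'E'
from h import *
move([.4235,.2705,.255],27.4)
E
```

```text
t: 19.1
tool_pos: [0.4212, 0.1767, 0.2547]
tool_rot: [-1.63, -2.678, 0.005]
contact_force: [-0.2, 0.2, -2.7]
opening: 0.0256
shift [ 8.23  4.51 -0.02] turn [-0.006 -0.004 -0.001] deg 0.4
```

```bash
python3 -m jog '[[2.5,1.4,0,0,0,0,210],[5,2.8,0,-0.006,-0.004,0,210],[7,3.8,0,-0.006,-0.004,0,210],[8.2,4.5,0,-0.006,-0.004,0,210],[8.2,4.5,3,-0.006,-0.004,0,210],[8.2,4.5,6,-0.006,-0.004,0,210],[8.2,4.5,9,-0.006,-0.004,0,210],[8.2,4.5,10,-0.006,-0.004,0,210]]'
python3 -m jog '[[0,0,0,0,0,0,210],[0,0,0,0,0,0,210]]'
python3 - <<'E'
from h import *
move([.4235,.2705,.088],27.4);print(get_obs()["contact_force"])
E
```

```text
t: 19.77
tool_pos: [0.4183, 0.2685, 0.1471]
tool_rot: [-1.629, -2.677, 0.017]
contact_force: [-1.4, -0.7, -5.0]
opening: 0.0254
t: 19.93
tool_pos: [0.4165, 0.2677, 0.1446]
tool_rot: [-1.628, -2.674, 0.024]
contact_force: [0.3, 0.2, -4.3]
opening: 0.0253
shift [-0.08  0.85  5.65] turn [-0.019 -0.001 -0.001] deg 1.1
[ 0.26877608  0.24590197 -4.33970914]
```

```bash
python3 -m jog '[[-0.05,0.5,1,-0.01,0,0,210],[-0.08,0.85,2,-0.019,0,0,210],[-0.08,0.85,3,-0.019,0,0,210],[-0.08,0.85,4,-0.019,0,0,210],[-0.08,0.85,4.6,-0.019,0,0,210],[-0.08,0.85,4.6,-0.019,0,0,210],[-0.08,0.85,4.6,-0.019,0,0,210],[-0.08,0.85,4.6,-0.019,0,0,210]]'
python3 - <<'E'
from h import *
move([.4235,.2705,.083],27.4);print(get_obs()["contact_force"])
E
```

```text
t: 20.6
tool_pos: [0.4241, 0.2707, 0.0992]
tool_rot: [-1.633, -2.683, -0.003]
contact_force: [0.2, 0.1, -4.4]
opening: 0.0257
shift [ 0.   -0.06  1.62] turn [ 0.001 -0.001 -0.001] deg 0.1
[ 0.19478567  0.09453488 -4.42372488]
```

```bash
python3 -m jog '[[0,0,0.4,0,0,0,210],[0,0,0.8,0,0,0,210],[0,0,1.1,0,0,0,210],[0,0,1.3,0,0,0,210],[0,0,1.45,0,0,0,210],[0,0,1.45,0,0,0,210]]'; python3 -m jog '[[0,0,0.1,0,0,0,210],[0,0,0.15,0,0,0,210],[0,0,0.15,0,0,0,210]]'
```

```text
t: 21.1
tool_pos: [0.4237, 0.2706, 0.0841]
tool_rot: [-1.633, -2.683, -0.002]
contact_force: [0.2, -0.0, -3.3]
opening: 0.0256
t: 21.35
tool_pos: [0.4241, 0.2707, 0.0834]
tool_rot: [-1.633, -2.683, -0.002]
contact_force: [-1.0, -1.1, 1.6]
opening: 0.0252
```

Touchdown at TCP z 0.0834, where 0.0833 was expected. Releasing and rising.

```bash
python3 -m jog '[[0,0,0,0,0,0,180],[0,0,0,0,0,0,140],[0,0,0,0,0,0,100],[0,0,0,0,0,0,80],[0,0,0,0,0,0,80],[0,0,0,0,0,0,80]]'
python3 -m jog '[[0,0,-2,0,0,0,80],[0,0,-4,0,0,0,80],[0,0,-7,0,0,0,80],[0,0,-10,0,0,0,80],[0,0,-13,0,0,0,80],[0,0,-16,0,0,0,80],[0,0,-16,0,0,0,80],[0,0,-16,0,0,0,80]]'
python3 - <<'E'
from h import *
import pickle
c=calibration("wrist");i=get_image("wrist");pickle.dump((c,i),open("w10.pkl","wb"))
print(get_obs()["tool_pos"],get_obs()["contact_force"])
g=cv2.cvtColor(i,cv2.COLOR_RGB2GRAY);h=cv2.cvtColor(i,cv2.COLOR_RGB2HSV)
for n,X in [("collar",[.4245,.2685,.064]),("button",[.4245,.2685,.126]),("pad corner",[.478,.218,.006]),("pc",[.371,.214,.006]),("pc",[.368,.319,.006]),("pc",[.475,.325,.006])]:
    u,v=proj(c,X).round().astype(int);print(n,u,v,h[v,u] if 0<=v<480 and 0<=u<640 else None)
# steel = low saturation blobs
m=((h[...,1]<60)&(h[...,2]>110)).astype(np.uint8);k,l,st,ce=cv2.connectedComponentsWithStats(m)
for s,q in zip(st[1:],ce[1:]):
    if s[4]>150: print(s,q.round(1))
E
```

```text
t: 21.85
tool_pos: [0.4243, 0.2708, 0.0836]
tool_rot: [-1.633, -2.683, -0.003]
contact_force: [-0.0, 0.3, -0.1]
opening: 0.0584
t: 22.52
tool_pos: [0.4254, 0.2711, 0.2464]
tool_rot: [1.632, 2.681, 0.01]
contact_force: [0.1, 0.0, -0.3]
opening: 0.0586
[0.42440715 0.27064872 0.24406262] [-0.33483974  0.05655309 -2.15536556]
collar 322 216 [ 13  47 184]
button 322 237 [ 13  23 235]
pad corner 343 262 [ 12 146 150]
pc 256 224 [ 13 143 195]
pc 295 135 [ 19 125 244]
pc 388 178 [ 11 150 153]
[ 288  181   68   79 3816] [321.5 217. ]
[216 297  35  58 770] [232.9 325.1]
[398 297  34  58 758] [414.9 324.8]
[251 403  43  28 668] [269.4 414. ]
```

```bash
python3 -m jog '[[0,0,-3,0,0,0,80],[-4,-2,-4,0,0,0,80],[-8,-4,-4,0,0,0,80],[-12,-6,-4,0,0,0,80],[-16,-8,-4,0,0,0,80],[-19,-10,-4,0,0,0,80],[-21,-11,-4,0,0,0,80],[-21,-11,-4,0,0,0,80]]'
python3 - <<'E'
from h import *
import pickle
c,i=pickle.load(open("w10.pkl","rb"))
a=np.linspace(0,6.28,90)
P=np.array([proj(c,[.4245+.032*np.cos(t),.2685+.032*np.sin(t),.064]) for t in a]);B=np.array([proj(c,[.4245+.013*np.cos(t),.2685+.013*np.sin(t),.126]) for t in a])
print("expected collar",P.min(0),P.max(0),"button",B.min(0),B.max(0),"seen 288..356,181..260")
g=lambda x:cv2.GaussianBlur(x,(3,3),0).astype(int)
for n in ("top","scene"):
    j=get_image(n);k=np.load(n+".npy");np.save(n+"2.npy",j);cc=calibration(n)
    # steel at pad
    h=cv2.cvtColor(j,cv2.COLOR_RGB2HSV);p=proj(cc,[.4245,.2685,.064]);u,v=p.round().astype(int)
    m=((h[...,1]<70)&(h[...,2]>120)).astype(np.uint8);kk,l,st,ce=cv2.connectedComponentsWithStats(m);L=l[v-3:v+4,u-3:u+4];L=L[L>0]
    if len(L): b=np.bincount(L).argmax();print(n,"exp",p.round(1),st[b],ce[b].round(1)); print(" collar-ish",at_z(cc,ce[b],.064).round(4))
    C=np.array([proj(cc,[.4245+.032*np.cos(t),.2685+.032*np.sin(t),.064]) for t in a]);print(" collar exp",C.min(0),C.max(0),"btn",proj(cc,[.4245,.2685,.126]))
    for nm,X in [("can",(.502,-.032,.06)),("mashie",(.667,.017,.04)),("ferrule",(.354,-.396,.03)),("grip",(.438,.351,.015)),("green",(.688,-.094,.06)),("pink",(.53,.08,.06))]:
        u,v=proj(cc,X).astype(int);d=np.abs(g(j)-g(k)).sum(2)[v-18:v+18,u-18:u+18];print(" ",nm,(d>90).sum(),"of",d.size)
E
```

```text
t: 23.23
tool_pos: [0.4221, 0.0293, 0.2811]
tool_rot: [-1.642, -2.676, 0.001]
contact_force: [-0.1, 0.1, 0.5]
opening: 0.0585
expected collar [287.14953404 181.74070106] [356.17097132 248.64714228] button [304.5981785  220.50331457] [338.7747806  252.98374445] seen 288..356,181..260
top exp [192.1 270.5] [174 255  34  31 766] [191.6 270.2]
 collar-ish [0.4252 0.2696 0.064 ]
 collar exp [176.99160645 255.50785694] [207.12719177 285.61894109] btn [185.50657438 270.97440969]
  can 78 of 1296
  mashie 0 of 1296
  ferrule 798 of 1296
  grip 7 of 1296
  green 0 of 1296
  pink 13 of 1296
scene exp [330.  177.5] [320 159  23  37 477] [330.9 177.6]
 collar-ish [0.4271 0.2693 0.064 ]
 collar exp [318.77517672 169.52678026] [341.20358332 185.68031814] btn [330.41259791 161.81002477]
  can 37 of 1296
  mashie 0 of 1296
  ferrule 884 of 1296
  grip 342 of 1296
  green 95 of 1296
  pink 19 of 1296
```

Run:
```python
from h import *
import pickle
c,i=pickle.load(open("w10.pkl","rb"));h=cv2.cvtColor(i,cv2.COLOR_RGB2HSV)
m=((h[...,1]<60)&(h[...,2]>110))
for v in range(178,266,3):
    x=np.flatnonzero(m[v,285:360])+285; print(v,(x.min(),x.max(),len(x)) if len(x) else None,end="; ")
ax=np.array([.4245,.2685]);gy=np.array([-np.sin(np.radians(27.4)),np.cos(np.radians(27.4))]);gx=np.array([gy[1],-gy[0]])
print()
for s in (1,-1):
  for w in (.026,.030): print("plate",s,w,[proj(c,[*(ax+s*w*gy+e*gx),.110]).round(1).tolist() for e in (-.009,.009)])
for z in (.125,.128,.136): print(z,[proj(c,[*(ax+e*.013*gy),z]).round(1).tolist() for e in (1,-1)],[proj(c,[*(ax+e*.013*gx),z]).round(1).tolist() for e in (1,-1)])
cs=calibration("scene");
for n in ("scene","scene2"):
    j=np.load(n+".npy")[335:375,150:190];hh=cv2.cvtColor(j,cv2.COLOR_RGB2HSV);mm=((hh[...,1]<80)&(hh[...,2]>100)).astype(np.uint8);k,l,st,ce=cv2.connectedComponentsWithStats(mm);print("ferrule",n,[(s.tolist(),q.round(1).tolist()) for s,q in zip(st[1:],ce[1:]) if s[4]>40])
print(get_obs()["t"])
```

```text
178 None; 181 (np.int64(320), np.int64(323), 4); 184 (np.int64(308), np.int64(335), 28); 187 (np.int64(302), np.int64(341), 40); 190 (np.int64(299), np.int64(344), 46); 193 (np.int64(296), np.int64(347), 52); 196 (np.int64(294), np.int64(349), 56); 199 (np.int64(292), np.int64(351), 60); 202 (np.int64(291), np.int64(352), 62); 205 (np.int64(289), np.int64(354), 66); 208 (np.int64(289), np.int64(354), 66); 211 (np.int64(288), np.int64(355), 68); 214 (np.int64(288), np.int64(355), 68); 217 (np.int64(288), np.int64(355), 68); 220 (np.int64(289), np.int64(354), 66); 223 (np.int64(289), np.int64(354), 66); 226 (np.int64(290), np.int64(353), 64); 229 (np.int64(292), np.int64(351), 60); 232 (np.int64(293), np.int64(349), 57); 235 (np.int64(295), np.int64(348), 54); 238 (np.int64(299), np.int64(345), 47); 241 (np.int64(302), np.int64(341), 40); 244 (np.int64(307), np.int64(336), 30); 247 (np.int64(309), np.int64(333), 25); 250 (np.int64(312), np.int64(331), 20); 253 (np.int64(312), np.int64(331), 20); 256 (np.int64(311), np.int64(332), 22); 259 (np.int64(312), np.int64(332), 21); 262 None; 265 None; 
plate 1 0.026 [[310.1, 199.0], [333.1, 198.9]]
plate 1 0.03 [[310.0, 193.9], [333.1, 193.9]]
plate -1 0.026 [[310.9, 260.9], [332.7, 260.8]]
plate -1 0.03 [[311.0, 265.4], [332.6, 265.3]]
0.125 [[321.6, 220.1], [321.7, 252.5]] [[338.7, 236.5], [304.7, 236.6]]
0.128 [[321.6, 221.2], [321.7, 253.9]] [[338.9, 237.8], [304.5, 237.9]]
0.136 [[321.6, 224.2], [321.7, 257.7]] [[339.4, 241.2], [304.0, 241.3]]
ferrule scene [([10, 11, 16, 22, 233], [17.4, 21.8]), ([30, 24, 8, 8, 48], [33.6, 27.6])]
ferrule scene2 [([29, 0, 11, 34, 263], [35.3, 18.7]), ([11, 11, 15, 22, 221], [17.5, 22.0])]
23.3333
```

All checks agree: the plate edge at row 260 to 261 matches 52 mm over the plates (free would give 265), the gauge is upright and centred on the pad, and the ferrule has not moved.

```bash
python3 -c "
from station import *
print(get_obs()['contact_force']);print(finish_job())"
```

```text
[-0.25725148 -0.14996321 -0.17822681]
the job is handed in; nothing more can be done
None
```

The bore is taken: the gauge stands upright, locked and let go on the cork pad, with the arm clear. I handed the job in at about 23 s of the 72 s allowed. I squeezed the gauge by its plates, seated it in the bush with its plungers square to the slits, released it and pressed the button. Then I drew it out by the handle's narrow edges.

**Checks that agreed**
- **Size kept:** the plates measured about 52 mm over all in the bush, after drawing out and on the pad, which is the 44 mm bore; free they would be 60 mm.
- **Placing:** the gauge's collar showed within about 3 mm of the measured pad centre in the wrist, top and overhead scene views, and it stood upright. It touched down at the expected height.
- **Bystanders:** the mashie and ferrule had not moved, and the small image changes at the can look like shadow. The overhead scene view also changed beside the rubber grip, which I put down to the gauge now standing next to it; the top view showed almost no change there.

**Less certain**
- **Lock button depth:** it went down by about 8 mm from its start and did not move further at 25 N. That is where the brake meets the plungers. I could not tell whether it also reached the 11 mm end stop, though the size held afterwards.
- **Gripper reading:** the jaws read 38 mm on the squeezed plates where 44 mm was expected. The plates looked squeezed in, and the gauge went into the bush without catching.
- **Pad centre:** the top and scene cameras disagreed by about 4 mm on the pad's centre, so I used the mean.

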